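Dip the damper tubes and log the deepest piston

TASK

Check where the piston sits in the three damper tubes: take the orange depth rod from the caddy and lower it gently down the red tube until it meets the piston, then the blue tube, then the yellow one. Leave the rod standing free, bottomed in the tube where it went deepest, and slide the height gauge's red pointer block so that its top is level with the top of the rod. Leave the other tools and cans where they are.

Things in the scene. Friction and masses are not known exactly. Their poses are not given: they have to be found in the camera images.
- rod: depth rod: straight steel shaft 10 mm across and 120 mm long below a round orange handle 24 mm across and 55 mm long (175 mm overall, 0.12 kg). Origin at the centre of the shaft's lower tip, z axis up the rod to the handle. It starts upright in one of the caddy's holes, its tip 10 mm above the bench
- rod_tip (a point): centre of the lower end of the depth rod's shaft
- rod_top (a point): centre of the flat top of the orange handle, 175 mm above the tip
- caddy: fixed black block 170 x 60 x 60 mm with a row of three upright holes (11 mm across, 50 mm deep, 52 mm apart) along its x axis, which hold the depth rod and two screwdrivers in any order; origin at the centre of its underside. Grip the rod across the row (fingers on the block's +y and -y sides)
- rack: fixed clamp rack 90 x 180 mm, 53 mm high, with two dark jaws; the three damper tubes stand in it in a row along its y axis, 58 mm apart, in any order; origin at the centre of its underside
- gauge: fixed height gauge: grey base 150 x 100 x 25 mm, steel pillar 28 mm wide rising to 274 mm above the bench at 50 mm along its +x axis. Origin at the centre of the underside of the base. A red pointer block on an arm slides up and down the pillar, held by friction
- pointer_top (a point): centre of the top face of the gauge's red pointer block. The block is 22 mm (gauge x) by 24 mm (gauge y) and 30 mm tall, hangs below this point, and stands 95 mm in front of the pillar on its arm, whose red carriage round the pillar (44 mm wide) has its top at the same height; pinch the block it from above across gauge y and slide it straight up or down (about 5 N; stays where left). Axes as the gauge's
- pointer (a joint): height of the pointer on the pillar, m: 0 when the pointer block's top is 125 mm above the bench, up to 0.13
- tube_red: fixed upright aluminium damper tube with a red band near its mouth, 34 mm outside (37 mm at the band), bore 18 mm, mouth 120 mm above the bench; origin at the centre of its underside, z up. Inside, deep in the bore, a solid piston closes the bore: in one of the three tubes 70 to 105 mm below the mouth, in the other two 42 to 52 mm. It does not give
- tube_red_mouth (a point): centre of the open mouth of the red tube
- tube_blue: fixed upright aluminium damper tube with a blue band near its mouth, 34 mm outside (37 mm at the band), bore 18 mm, mouth 120 mm above the bench; origin at the centre of its underside, z up. Inside, deep in the bore, a solid piston closes the bore: in one of the three tubes 70 to 105 mm below the mouth, in the other two 42 to 52 mm. It does not give
- tube_blue_mouth (a point): centre of the open mouth of the blue tube
- tube_yellow: fixed upright aluminium damper tube with a yellow band near its mouth, 34 mm outside (37 mm at the band), bore 18 mm, mouth 120 mm above the bench; origin at the centre of its underside, z up. Inside, deep in the bore, a solid piston closes the bore: in one of the three tubes 70 to 105 mm below the mouth, in the other two 42 to 52 mm. It does not give
- tube_yellow_mouth (a point): centre of the open mouth of the yellow tube
- driver_green: screwdriver with a green handle, shaft 10 mm across, 158 mm tall, 30 mm across its handle, standing in the caddy; origin at its lower tip
- driver_grey: the same screwdriver with a grey handle; origin at its lower tip
- spray_can: red and black spray can, 56 mm across, 150 mm tall, standing; origin at the centre of its underside
- grease_jar: white grease jar with blue cap, 60 mm across, 85 mm tall; origin at the centre of its underside
- mallet: rubber-headed mallet lying on the bench beyond the rack, 200 mm long, below 40 mm high
- wrench: steel wrench lying on the bench beyond the rack, 170 mm long, below 15 mm high
- air_piston: turned aluminium piston standing on the bench beyond the rack, 40 mm across, 60 mm tall; origin at the centre of its underside

How it is judged:
On the way, in this order (a step that is already met when the one before it is completed fails the run):
1. the depth rod has been lowered down the red tube, its tip at least 36 mm below the mouth (horizontal distance between rod_tip and tube_red_mouth below 0.012 m and z of rod_tip in the frame of tube_red below 0.084 m), for 0.1 s.
2. the depth rod has been lowered down the blue tube, its tip at least 36 mm below the mouth (horizontal distance between rod_tip and tube_blue_mouth below 0.012 m and z of rod_tip in the frame of tube_blue below 0.084 m), for 0.1 s.
3. the depth rod has been lowered down the yellow tube, its tip at least 36 mm below the mouth (horizontal distance between rod_tip and tube_yellow_mouth below 0.012 m and z of rod_tip in the frame of tube_yellow below 0.084 m), for 0.1 s.
At the end, for the whole second after the job is handed in: the rod stands free and at rest in the tube with the deep piston, its tip more than 64 mm below the mouth and the rod within 0.15 rad of upright; the top of the red pointer block is within 5 mm of the height of the rod's top (((horizontal distance between rod_tip and tube_red_mouth below 0.012 m and z of rod_tip in the frame of tube_red below 0.056 m) or (horizontal distance between rod_tip and tube_blue_mouth below 0.012 m and z of rod_tip in the frame of tube_blue below 0.056 m) or (horizontal distance between rod_tip and tube_yellow_mouth below 0.012 m and z of rod_tip in the frame of tube_yellow below 0.056 m)) and angle between rod's own z axis and vertical below 0.15 rad and linear speed of rod below 0.02 m/s and z of rod_top in the frame of pointer_top between -0.005 and 0.005 m); the robot touches nothing.
It fails at once if another tool, can, jar or part is pushed more than 30 mm from its place, or one that stood upright is tipped over (distance of any of driver_green, driver_grey, spray_can, grease_jar, mallet, wrench, air_piston from where it was at the start of the episode above 0.03 m or angle between any of driver_green, driver_grey, spray_can, grease_jar, air_piston's own z axis and vertical above 0.5 rad).
It fails at once if the rod is dropped down a tube (faster than 0.5 m/s inside a bore) (((horizontal distance between rod_tip and tube_red_mouth below 0.012 m and z of rod_tip in the frame of tube_red below 0.12 m) or (horizontal distance between rod_tip and tube_blue_mouth below 0.012 m and z of rod_tip in the frame of tube_blue below 0.12 m) or (horizontal distance between rod_tip and tube_yellow_mouth below 0.012 m and z of rod_tip in the frame of tube_yellow below 0.12 m)) and linear speed of rod above 0.5 m/s).
It fails at once if the rod falls over or is turned on its side (angle between rod's own z axis and vertical above 0.8 rad).
It also fails if it takes over 72 s, if anything falls off the work surface, if the arm or the gripper's body presses on something with over 40 N, if the wrist force passes 120 N, or if a joint passes its speed limit or range.

ROBOT

A 6-joint arm with a two-finger parallel gripper is mounted at the origin on the work surface. World frame = base frame: x ahead of the robot, y to its left, z up, the work surface at z = 0. Lengths are in m, angles in rad, forces in N, time in s.
With the tool pointing down it reaches from about 0.35 to 0.95 m from the base axis. Payload 17.4 kg.
Tool frame: the origin (TCP) lies at the very end of the fingers, on their centre line; the grasp point (between the pads) lies 19 mm behind it; z points along the fingers, x is the direction in which the jaws open and shut, and the axes are right-handed (so a half turn about z gives the same grasp; the last joint's range is limited). The gripper opens to 93 mm and grips with 3 to 60 N. Pads are 15 mm wide; open, the fingers measure 128 mm over their backs; the gripper's body (75 mm by 188 mm) begins 65 mm behind the grasp point.
Start: joints at [-1.25, 0.116, 1.442, -0, 1.584, -0.038], TCP at [0.237, -0.632, 0.219] pointing down, gripper open.
Joint ranges: [-2.83, 2.83], [-0.83, 2.19], [0.07, 2.5], [-1.14, 4.28], [0.01, 3], [-2.97, 2.97]. Speed limits (rad/s): [1.89, 1.89, 2.22, 3.14, 3.14, 3.14].

INTERFACE

Orientations are given as a unit quaternion [w, x, y, z].
In Python, from station import * gives the robot as it stands.
- The arm moves only by the tool step_arm, never from a script. Its arguments are lists of equal length, an entry for each row: "fingers": the finger opening in mm, from 0 to 93; "delta_pos": the shift along the tool's x, y, z in mm, a list of three; "rotation": the turn, a rotation vector about the tool's x, y, z in degrees, a list of three. In form: {"fingers": [fingers, ...], "delta_pos": [[tx, ty, tz], ...], "rotation": [[rx, ry, rz], ...]}. A call has 1 to 5 rows; each row shifts and turns the commanded pose from where the row before left it, along the tool's axes as they then stand; what a row does not reach is not made up. A row lasts 1/12 s, in which the tool goes at most 41.7 mm and 7.16 degrees, less where a joint would pass 70% of its speed; a pose out of reach is approached as far as the arm can. A call with a gripper value outside its range is refused whole. The fingers move at their own pace and stop on an object; "force" is the grip in N (left out, the last holds). Time passes only in rows, so rows that do not move let the fingers close. It gives the time, the measured TCP pose, the force and the opening at its end, in the units of the state.
- sense(): the state, without advancing time (a new reading comes with each control period).
- camera(name): name is "scene" or "top" or "wrist"; returns a dict with "pixels" (480x640x3 uint8, red, green, blue), "fx", "fy", "cx", "cy" (pixels), "rvec" (rotation vector, rad) and "tvec" (3), from world to camera coordinates, as OpenCV has them. Camera axes: x right, y down, z forward; pixel columns grow to the right and rows downward; lengths in m; the calibration is good to about 2 mm. A picture is of the moment at which its call begins. There is no depth.
- close_job(): hands the job in, once; it reports no verdict.
The state is a dict: "time": time; "qpos": joint angles; "joint_vel": joint speeds; "joint_torque": joint torques, N m; "ee_pos": TCP position; "orientation": TCP orientation; "wrist_force": force on the tool from outside, world axes, zero at the start; "moment": the same for the moment, N m; "grip_width": finger opening in m.
Only numpy, scipy, OpenCV 4.12 (cv2) and the standard library are available. Lean on these libraries where they do the work, as an engineer would, in place of code of your own. Each camera call takes 0.05 s, during which the arm holds its last target. There are 200 camera calls.

## Working session

There is one attempt and no reset: what is moved stays moved. The work goes in short steps, Python scripts to look and compute and a tool call to move; the robot and the scene stay as the last step left them, time stands still between calls to the robot, and variables do not carry over. Pictures are saved under pics/ and viewed, about 8 in all and at most 12, crops included, and the job is handed in when it is done.

Besides the shell and the picture viewer there is one more tool, called by a JSON object that holds its "op" and its "data", one argument or row to a line. step_arm: Moves the arm, as the interface text tells. Its arguments: {"type":"object","properties":{"fingers":{"type":"array"},"delta_pos":{"type":"array"},"rotation":{"type":"array"},"force":{"type":"number"}},"required":["fingers","delta_pos","rotation"]}

```bash
mkdir -p pics
cat > h.py <<'E'
from station import *
import numpy as np, cv2
def save(n,f,c=None):
    c=c or camera(n); cv2.imwrite('pics/'+f,cv2.cvtColor(c['pixels'],cv2.COLOR_RGB2BGR)); return c
def ray(c,u,v):
    R=cv2.Rodrigues(np.array(c['rvec'],float))[0]; t=np.array(c['tvec'],float).ravel()
    d=R.T@np.array([(u-c['cx'])/c['fx'],(v-c['cy'])/c['fy'],1]); return -R.T@t,d
def onz(c,u,v,z):
    o,d=ray(c,u,v); return o+d*(z-o[2])/d[2]
def proj(c,p):
    return cv2.projectPoints(np.array([p],float),np.array(c['rvec'],float),np.array(c['tvec'],float),np.array([[c['fx'],0,c['cx']],[0,c['fy'],c['cy']],[0,0,1.]]),None)[0].ravel()
E
python3 - <<'E'
from h import *
import pickle
a=save('top','top0.png');b=save('scene','scene0.png')
pickle.dump((a,b),open('c0.pkl','wb'))
for c in (a,b): print(ray(c,320,240),c['fx'])
s=sense();print(s['ee_pos'],s['orientation'],s['time'])
E
```

```text
(array([0.43258834, 0.0063468 , 1.17237232]), array([ 0.12591705, -0.02437903, -0.99174368])) 564.1473717602304
(array([ 1.05425819, -0.66776074,  0.73475945]), array([-0.47300724,  0.66161195, -0.58204555])) 461.4965232389119
[ 0.2369525  -0.63183825  0.21798179] [-3.08582548e-04  8.21932407e-01 -5.69584802e-01 -4.20186072e-04] 0.1
```

View pics/top0.png

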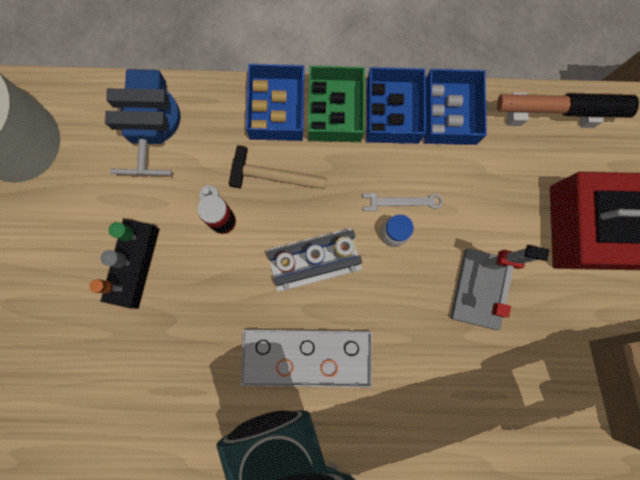

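View pics/scene0.png

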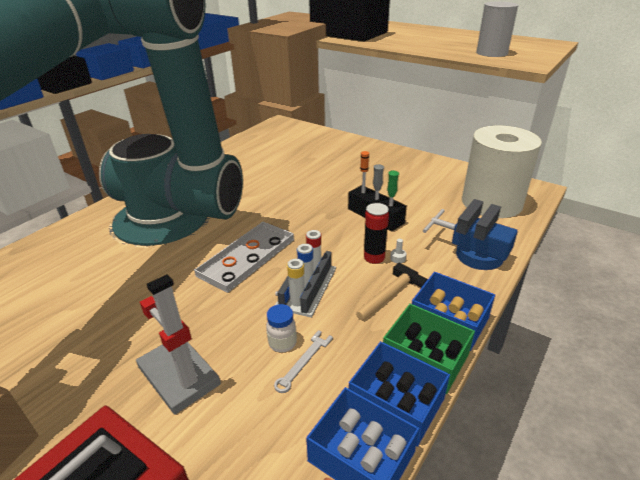

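The top view shows the orange rod handle at about (101,286). The red, blue and yellow tubes are at (286,262), (316,254) and (346,246). The gauge's pointer block is at (503,311) and its carriage at (511,259). The scene view agrees with this order.

Run:
```python
from h import *
import pickle
a,b=pickle.load(open('c0.pkl','rb'))
im=cv2.resize(cv2.cvtColor(a['pixels'],cv2.COLOR_RGB2BGR),None,fx=1,fy=1)
def crop(x,y,w,h,s): return cv2.resize(im[y:y+h,x:x+w],None,fx=s,fy=s,interpolation=cv2.INTER_CUBIC)
A=crop(80,210,80,100,4);B=crop(265,230,100,60,4);C=crop(450,235,100,100,4)
o=np.zeros((600,800,3),np.uint8);o[:400,:320]=A;o[:400,320:720]=C;
o2=B[:200];o[400:600,:400]=o2
cv2.imwrite('pics/crop.png',o)
hsv=cv2.cvtColor(a['pixels'],cv2.COLOR_RGB2HSV)
m=cv2.inRange(hsv,(5,150,120),(18,255,255));m[:,150:]=0;m[:260]=0
x,y,w,h=cv2.boundingRect(m);ys,xs=np.nonzero(m);print('rod',x,y,w,h,xs.mean(),ys.mean())
g=cv2.cvtColor(a['pixels'],cv2.COLOR_RGB2GRAY)
# block red
m=cv2.inRange(hsv,(0,150,60),(6,255,255))|cv2.inRange(hsv,(174,150,60),(180,255,255))
n,l,s,ce=cv2.connectedComponentsWithStats(m)
for i in range(1,n):
    if s[i,4]>20: print(s[i],ce[i])
for nme,p,z in (('rod',(100,286),.185),('red',(286,262),.12),('blue',(316,254),.12),('yel',(346,246),.12)): print(nme,onz(a,*p,z))
```

```text
rod 90 280 13 13 96.03787878787878 285.50757575757575
[ 569  172   71   97 3639] [602.82412751 221.84281396]
[207 206  23  21 108] [221.63888889 219.47222222]
[497 251  27  17 172] [507.38372093 260.44767442]
[493 303  18  14 176] [501.96022727 309.88636364]
rod [0.47046177 0.3612312  0.185     ]
red [0.52354617 0.04336216 0.12      ]
blue [ 0.53960813 -0.01244372  0.12      ]
yel [ 0.55577354 -0.068609    0.12      ]
```

View pics/crop.png

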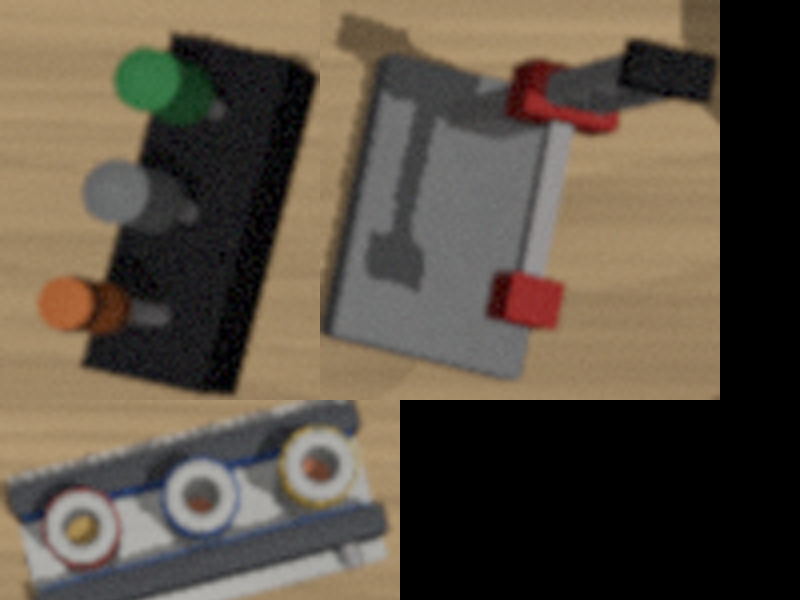

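```bash
cat >> h.py <<'E'
from scipy.spatial.transform import Rotation as Ro
def toolR(s):
    q=s['orientation']; return Ro.from_quat([q[1],q[2],q[3],q[0]]).as_matrix()
def go(p,s=None):
    s=s or sense(); R=toolR(s); d=R.T@(np.array(p)-s['ee_pos'])*1000
    print('tool shift mm',d.round(1),'ee',np.round(s['ee_pos'],4),'tilt',np.degrees(np.arccos(-R[2,2])).round(2),'yaw x',np.degrees(np.arctan2(R[1,0],R[0,0])).round(2),'F',np.round(s['wrist_force'],1),'w',s['grip_width'],'t',s['time'])
E
python3 - <<'E'
from h import *
import pickle
a,b=pickle.load(open('c0.pkl','rb'))
rod=onz(a,96.7,285.7,.185);gy=onz(a,109.2,257.7,.168);gn=onz(a,117,229.7,.168)
print(rod,gy,gn,[np.linalg.norm((p-q)[:2]) for p,q in((rod,gy),(gy,gn))]);d=gn-rod;print('row ang',np.degrees(np.arctan2(d[1],d[0])))
M=[onz(a,u,v,.12) for u,v in((285.5,261.7),(315.2,254.5),(344.5,246.5))]
print(M,[np.linalg.norm(M[i]-M[i+1]) for i in(0,1)])
# scene: rod orange centroid, blob
hsv=cv2.cvtColor(b['pixels'],cv2.COLOR_RGB2HSV)
m=cv2.inRange(hsv,(5,150,100),(18,255,255));m[:, :340]=0;m[:,390:]=0;m[:140]=0;m[190:]=0
print('scene rod box',cv2.boundingRect(m),'pred top',proj(b,rod),'pred mid',proj(b,rod-[0,0,.0275]))
for q in M: print('pred mouth scene',proj(b,q))
m=cv2.inRange(hsv,(0,150,60),(6,255,255))|cv2.inRange(hsv,(174,150,60),(180,255,255))
n,l,s,ce=cv2.connectedComponentsWithStats(m)
for i in range(1,n):
    if s[i,4]>20: print(s[i],ce[i])
for z in (.2,.21,.22,.23,.24,.25): p=onz(a,503,310.5,z); print(z,p.round(4),proj(b,p))
p=onz(a,537,252.5,.274);print('pillar',p)
go(rod+[0,0,.06-.039])
print(np.round(sense()['qpos'],3))
bi=cv2.cvtColor(b['pixels'],cv2.COLOR_RGB2BGR)
o=np.hstack([cv2.resize(bi[x:x+75,y:y+w],None,fx=6,fy=6,interpolation=2) for x,y,w in((275,130,65),(225,270,65))])
cv2.imwrite('pics/crop2.png',o)
E
```

```text
[0.47088177 0.36691389 0.185     ] [0.52132584 0.35447057 0.168     ] [0.57163556 0.34386345 0.168     ] [np.float64(0.05195613673696297), np.float64(0.05141575273799657)]
row ang -12.886348174074241
[array([0.52409125, 0.04430848, 0.12      ]), array([ 0.53863871, -0.01096009,  0.12      ]), array([ 0.55477355, -0.06579411,  0.12      ])] [np.float64(0.05715105876947132), np.float64(0.05715857360635202)]
scene rod box (361, 151, 8, 21) pred top [364.06697868 152.24679488] pred mid [363.68272289 161.32924203]
pred mouth scene [312.51254709 233.04533293]
pred mouth scene [303.45358834 246.79736205]
pred mouth scene [294.31698701 261.892545  ]
[365 211  24  19 333] [376.28528529 221.01201201]
[307 237  14  10  93] [314.10752688 241.7311828 ]
[364 252  21  11 162] [374.0617284  257.48765432]
[140 296  16  23 203] [147.35960591 305.71428571]
[159 321  32  31 441] [175.3015873  337.88662132]
[  15  406  173   74 3821] [110.11253599 448.62208846]
0.2 [ 0.4396 -0.3352  0.2   ] [148.48403192 282.69637631]
0.21 [ 0.4395 -0.3317  0.21  ] [148.73187354 277.31588063]
0.22 [ 0.4394 -0.3282  0.22  ] [148.98190158 271.88791906]
0.23 [ 0.4394 -0.3247  0.23  ] [149.23414511 266.41186072]
0.24 [ 0.4393 -0.3212  0.24  ] [149.48863369 260.88706347]
0.25 [ 0.4392 -0.3177  0.25  ] [149.74539743 255.31287373]
pillar [ 0.53304162 -0.36710246  0.274     ]
tool shift mm [-853.  -569.7   12.9] ee [ 0.237  -0.6318  0.218 ] tilt 0.06 yaw x -69.44 F [-0.2  0.8 -0.2] w 0.09287318375625069 t 0.1
[-1.25   0.116  1.442 -0.     1.584 -0.038]
```

View pics/crop2.png

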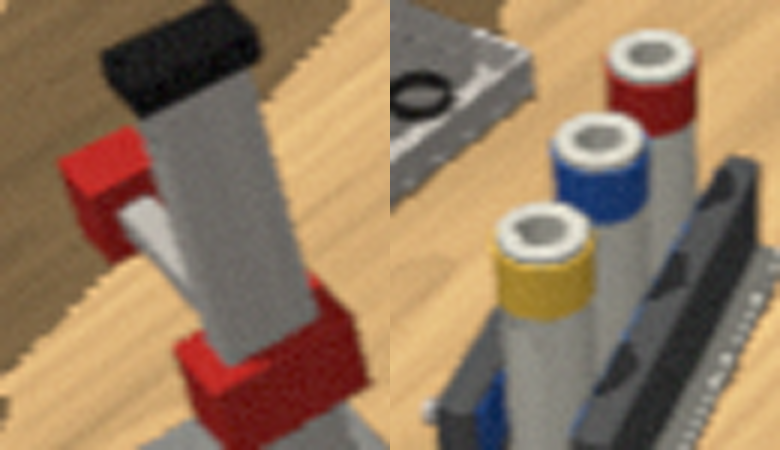

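The pointer block triangulates to about (0.440,-0.347), top z≈0.166. The tube mouths agree in both views to about 3 mm, and the spacing checks out. Now moving above the rod.

{"op": "step_arm", "data": {
  "fingers": [93, 93, 93, 93, 93],
  "delta_pos": [
    [-28.4, -19, -12],
    [-28.4, -19, -12],
    [-28.4, -19, -12],
    [-28.4, -19, -12],
    [-28.4, -19, -12]
  ],
  "rotation": [
    [0, 0, 0],
    [0, 0, 0],
    [0, 0, 0],
    [0, 0, 0],
    [0, 0, 0]
  ]
}}

```text
time: 0.52
ee_pos: [0.2761, -0.4641, 0.2787]
orientation: [-0.0, 0.822, -0.57, -0.0]
wrist_force: [0.8, 0.0, 1.4]
grip_width: 0.0928
```

{"op": "step_arm", "data": {
  "fingers": [93, 93, 93, 93, 93],
  "delta_pos": [
    [-28.4, -19, 0],
    [-28.4, -19, 0],
    [-28.4, -19, 0],
    [-28.4, -19, 0],
    [-28.4, -19, 0]
  ],
  "rotation": [
    [0, 0, 0],
    [0, 0, 0],
    [0, 0, 0],
    [0, 0, 0],
    [0, 0, 0]
  ]
}}

```text
time: 0.93
ee_pos: [0.3151, -0.2978, 0.2784]
orientation: [-0.0, 0.822, -0.57, -0.0]
wrist_force: [0.3, -0.1, -0.1]
grip_width: 0.0928
```

{"op": "step_arm", "data": {
  "fingers": [93, 93, 93, 93, 93],
  "delta_pos": [
    [-28.4, -19, 0],
    [-28.4, -19, 0],
    [-28.4, -19, 0],
    [-28.4, -19, 0],
    [-28.4, -19, 0]
  ],
  "rotation": [
    [0, 0, 0],
    [0, 0, 0],
    [0, 0, 0],
    [0, 0, 0],
    [0, 0, 0]
  ]
}}

```text
time: 1.35
ee_pos: [0.3541, -0.1315, 0.2786]
orientation: [-0.0, 0.822, -0.57, 0.0]
wrist_force: [0.7, -0.6, 0.1]
grip_width: 0.0931
```

{"op": "step_arm", "data": {
  "fingers": [93, 93, 93, 93, 93],
  "delta_pos": [
    [-28.4, -19, 0],
    [-28.4, -19, 0],
    [-28.4, -19, 0],
    [-28.4, -19, 0],
    [-28.4, -19, 0]
  ],
  "rotation": [
    [0, 0, 0],
    [0, 0, 0],
    [0, 0, 0],
    [0, 0, 0],
    [0, 0, 0]
  ]
}}

```text
time: 1.77
ee_pos: [0.3932, 0.035, 0.2786]
orientation: [-0.0, 0.822, -0.57, 0.0]
wrist_force: [1.6, -0.2, -0.2]
grip_width: 0.0932
```

{"op": "step_arm", "data": {
  "fingers": [93, 93, 93, 93, 93],
  "delta_pos": [
    [-28.4, -19, 0],
    [-28.4, -19, 0],
    [-28.4, -19, 0],
    [-28.4, -19, 0],
    [-28.4, -19, 0]
  ],
  "rotation": [
    [0, 0, 0],
    [0, 0, 0],
    [0, 0, 0],
    [0, 0, 0],
    [0, 0, 0]
  ]
}}

```text
time: 2.18
ee_pos: [0.4323, 0.2015, 0.2785]
orientation: [0.0, 0.822, -0.569, 0.0]
wrist_force: [0.6, -0.4, -0.1]
grip_width: 0.093
```

{"op": "step_arm", "data": {
  "fingers": [93, 93, 93, 93, 93],
  "delta_pos": [
    [-28.4, -19, 0],
    [-28.4, -19, 0],
    [-28.4, -19, 0],
    [-28.4, -19, 0],
    [0, 0, 0]
  ],
  "rotation": [
    [0, 0, 0],
    [0, 0, 0],
    [0, 0, 0],
    [0, 0, 0],
    [0, 0, 0]
  ]
}}

```text
time: 2.6
ee_pos: [0.4639, 0.3368, 0.2769]
orientation: [0.001, 0.823, -0.568, -0.001]
wrist_force: [0.0, 0.7, -0.6]
grip_width: 0.0927
```

{"op": "step_arm", "data": {
  "fingers": [93, 93, 93, 93, 93],
  "delta_pos": [
    [0, 0, 0],
    [0, 0, 0],
    [0, 0, 0],
    [0, 0, 0],
    [0, 0, 0]
  ],
  "rotation": [
    [0, 0, -7.1],
    [0, 0, -7.1],
    [0, 0, -7.1],
    [0, 0, -7.1],
    [0, 0, -7.1]
  ]
}}

```text
time: 3.02
ee_pos: [0.4636, 0.3322, 0.2784]
orientation: [0.0, 0.957, -0.289, -0.0]
wrist_force: [-0.3, 1.1, 0.5]
grip_width: 0.093
```

{"op": "step_arm", "data": {
  "fingers": [93, 93, 93, 93, 93],
  "delta_pos": [
    [0, 0, 0],
    [0, 0, 0],
    [0, 0, 0],
    [0, 0, 0],
    [0, 0, 0]
  ],
  "rotation": [
    [0, 0, -7.1],
    [0, 0, -7.1],
    [0, 0, -7.1],
    [0, 0, -7.1],
    [0, 0, -7.1]
  ]
}}

```text
time: 3.43
ee_pos: [0.4636, 0.3322, 0.2784]
orientation: [0.0, 1.0, 0.017, -0.0]
wrist_force: [0.0, 0.3, 0.7]
grip_width: 0.0934
```

{"op": "step_arm", "data": {
  "fingers": [93, 93, 93, 93, 93],
  "delta_pos": [
    [0, 0, 0],
    [0, 0, 0],
    [0, 0, 0],
    [0, 0, 0],
    [0, 0, 0]
  ],
  "rotation": [
    [0, 0, -7.1],
    [0, 0, -7.1],
    [0, 0, -7.1],
    [0, 0, -7.1],
    [0, 0, -7.1]
  ]
}}

```text
time: 3.85
ee_pos: [0.4636, 0.3322, 0.2784]
orientation: [0.0, 0.947, 0.321, -0.0]
wrist_force: [0.0, -0.1, -0.5]
grip_width: 0.0933
```

{"op": "step_arm", "data": {
  "fingers": [93, 93, 93, 93, 93],
  "delta_pos": [
    [0, 0, 0],
    [0, 0, 0],
    [0, 0, 0],
    [0, 0, 0],
    [0, 0, 0]
  ],
  "rotation": [
    [0, 0, -7.1],
    [0, 0, -7.1],
    [0, 0, -7.1],
    [0, 0, -7.1],
    [0, 0, -7.1]
  ]
}}

```text
time: 4.27
ee_pos: [0.4636, 0.3322, 0.2784]
orientation: [0.0, 0.804, 0.594, -0.0]
wrist_force: [0.6, 0.1, 0.7]
grip_width: 0.0928
```

Run:
```python
from h import *
go([.4709,.3669,.146])
c=save('wrist','w1.png')
p=[.4709,.3669,.185];print('pred rod top px',proj(c,p), ray(c,320,240))
hsv=cv2.cvtColor(c['pixels'],cv2.COLOR_RGB2HSV)
m=cv2.inRange(hsv,(5,150,150),(18,255,255));n,l,s,ce=cv2.connectedComponentsWithStats(m)
for i in range(1,n):
    if s[i,4]>300: print(s[i],ce[i])
```

```text
tool shift mm [ 35.4  -3.2 132.4] ee [0.4636 0.3322 0.2784] tilt 0.03 yaw x 72.9 F [0.6 0.1 0.7] w 0.09281702708056301 t 4.2667
pred rod top px [361.48246343 234.6855215 ] (array([0.38462263, 0.35671439, 0.44458696]), array([ 0.29749529, -0.07548008, -0.95192138]))
```

View pics/w1.png

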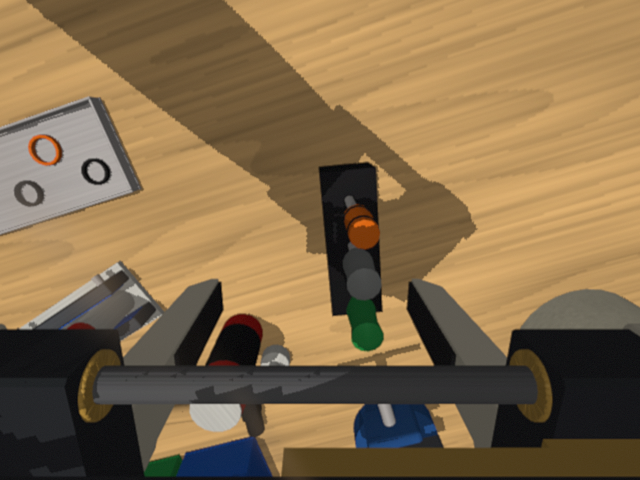

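The wrist view puts the rod top at about (364,235) against a predicted (361.5,234.7), about 1.5 mm off. Descend and grip.

{"op": "step_arm", "data": {
  "fingers": [93, 93, 93, 93, 93],
  "delta_pos": [
    [0, 0, 0],
    [18.5, -0.5, 10],
    [18.5, 0, 20],
    [0, 0, 25],
    [0, 0, 25]
  ],
  "rotation": [
    [0, 0, -4.2],
    [0, 0, 0],
    [0, 0, 0],
    [0, 0, 0],
    [0, 0, 0]
  ]
}}

```text
time: 4.73
ee_pos: [0.4717, 0.3691, 0.1975]
orientation: [0.0, 0.785, 0.62, 0.0]
wrist_force: [-0.5, -0.3, -0.7]
grip_width: 0.0928
```

{"op": "step_arm", "data": {
  "fingers": [93, 93, 93, 15, 15],
  "delta_pos": [
    [0, 0, 25],
    [0, 0, 20],
    [0, 0, 7],
    [0, 0, 0],
    [0, 0, 0]
  ],
  "rotation": [
    [0, 0, 0],
    [0, 0, 0],
    [0, 0, 0],
    [0, 0, 0],
    [0, 0, 0]
  ],
  "force": 20
}}

```text
time: 5.15
ee_pos: [0.4719, 0.3687, 0.1475]
orientation: [0.0, 0.784, 0.62, 0.0]
wrist_force: [-0.2, 0.6, 0.4]
grip_width: 0.084
```

{"op": "step_arm", "data": {
  "fingers": [15, 15, 15, 15, 15],
  "delta_pos": [
    [0, 0, 0],
    [0, 0, 0],
    [0, 0, 0],
    [0, 0, 0],
    [0, 0, 0]
  ],
  "rotation": [
    [0, 0, 0],
    [0, 0, 0],
    [0, 0, 0],
    [0, 0, 0],
    [0, 0, 0]
  ]
}}

```text
time: 5.57
ee_pos: [0.4718, 0.3688, 0.1471]
orientation: [-0.0, 0.784, 0.621, 0.0]
wrist_force: [-0.6, 0.8, 0.5]
grip_width: 0.0506
```

{"op": "step_arm", "data": {
  "fingers": [15, 15, 15, 15, 15],
  "delta_pos": [
    [0, 0, 0],
    [0, 0, 0],
    [0, 0, 0],
    [0, 0, 0],
    [0, 0, 0]
  ],
  "rotation": [
    [0, 0, 0],
    [0, 0, 0],
    [0, 0, 0],
    [0, 0, 0],
    [0, 0, 0]
  ],
  "force": 25
}}

```text
time: 5.98
ee_pos: [0.4717, 0.3687, 0.1467]
orientation: [0.0, 0.784, 0.621, -0.0]
wrist_force: [0.4, -0.7, 0.5]
grip_width: 0.0236
```

{"op": "step_arm", "data": {
  "fingers": [15, 15, 15, 15],
  "delta_pos": [
    [0, 0, 0],
    [0, 0, 0],
    [0, 0, 0],
    [0, 0, -2]
  ],
  "rotation": [
    [0, 0, 0],
    [0, 0, 0],
    [0, 0, 0],
    [0, 0, 0]
  ]
}}

```text
time: 6.32
ee_pos: [0.4715, 0.3686, 0.1482]
orientation: [-0.0, 0.784, 0.621, -0.0]
wrist_force: [0.6, 1.0, -1.4]
grip_width: 0.0236
```

{"op": "step_arm", "data": {
  "fingers": [15, 15, 15, 15, 15],
  "delta_pos": [
    [0, 0, -10],
    [0, 0, -37],
    [0, 0, -37],
    [0, 0, -37],
    [0, 0, -37]
  ],
  "rotation": [
    [0, 0, 0],
    [0, 0, 0],
    [0, 0, 0],
    [0, 0, 0],
    [0, 0, 0]
  ]
}}

```text
time: 6.73
ee_pos: [0.4713, 0.3685, 0.3093]
orientation: [-0.0, 0.784, 0.621, 0.0]
wrist_force: [0.3, 0.8, -1.0]
grip_width: 0.0236
```

{"op": "step_arm", "data": {
  "fingers": [15, 15, 15, 15, 15],
  "delta_pos": [
    [-20, 10, 0],
    [-34, 14, 0],
    [-34, 14, 0],
    [-34, 14, 0],
    [-34, 14, 0]
  ],
  "rotation": [
    [0, 0, 0],
    [0, 0, 0],
    [0, 0, 0],
    [0, 0, 0],
    [0, 0, 0]
  ]
}}

```text
time: 7.15
ee_pos: [0.5, 0.2002, 0.3076]
orientation: [0.0, 0.784, 0.621, 0.0]
wrist_force: [0.6, 0.6, -2.3]
grip_width: 0.0237
```

{"op": "step_arm", "data": {
  "fingers": [15, 15, 15, 15, 15],
  "delta_pos": [
    [-34, 14, 0],
    [-34, 14, 0],
    [-34, 14, 0],
    [-30, 12, 0],
    [-16, 5, 0]
  ],
  "rotation": [
    [0, 0, 0],
    [0, 0, 0],
    [0, 0, 0],
    [0, 0, 0],
    [0, 0, 0]
  ]
}}

```text
time: 7.57
ee_pos: [0.5238, 0.0412, 0.3076]
orientation: [0.0, 0.784, 0.62, 0.0]
wrist_force: [0.7, 1.2, -0.9]
grip_width: 0.0236
```

{"op": "step_arm", "data": {
  "fingers": [15, 15, 15],
  "delta_pos": [
    [0, 0, 0],
    [0, 0, 0],
    [0, 0, 0]
  ],
  "rotation": [
    [0, 0, 0],
    [0, 0, 0],
    [0, 0, 0]
  ]
}}

```text
time: 7.82
ee_pos: [0.5237, 0.0446, 0.3071]
orientation: [-0.0, 0.784, 0.621, 0.0]
wrist_force: [0.3, -0.3, -2.6]
grip_width: 0.0237
```

Run:
```python
from h import *
import pickle
go([.5241,.0443,.31])
d={n:save(n,'r1'+n+'.png') for n in('scene','top','wrist')}
pickle.dump(d,open('c1.pkl','wb'))
e=np.array(sense()['ee_pos'])
for n,c in d.items(): print(n,'tip',proj(c,e-[0,0,.137]),'handle',proj(c,e),'mouth',proj(c,[.5241,.0443,.12]))
b=cv2.cvtColor(d['scene']['pixels'],cv2.COLOR_RGB2BGR)[150:290,260:360]
w=cv2.cvtColor(d['wrist']['pixels'],cv2.COLOR_RGB2BGR)
cv2.imwrite('pics/j1.png',np.hstack([cv2.resize(b,(400,560),interpolation=2),cv2.resize(w[120:400,220:420],(400,560),interpolation=2)]))
```

```text
tool shift mm [-0.2  0.5 -2.9] ee [0.5237 0.0446 0.3071] tilt 0.03 yaw x 76.76 F [ 0.3 -0.3 -2.6] w 0.02366343315440398 t 7.8167
scene tip [311.96333792 214.81589229] handle [310.14717053 159.64510964] mouth [312.51348066 233.0482345 ]
top tip [284.10096559 259.49127779] handle [280.8540529  251.37787152] mouth [285.50465342 261.69541286]
wrist tip [314.06838658 223.41862268] handle [314.08580459 295.12304341] mouth [313.3920769  210.80456713]
```

View pics/j1.png

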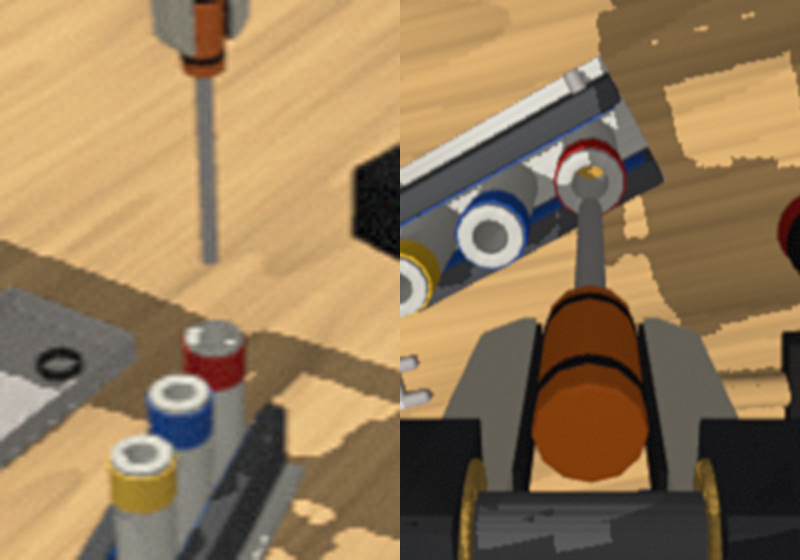

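Scene crop: the rod tip is at about (312,216), with the red mouth at about (313.5,234) below it. In the wrist view the tip is over the bore, so alignment is within 2 mm. Lower gently.

{"op": "step_arm", "data": {
  "fingers": [15, 15, 15, 15, 15],
  "delta_pos": [
    [0, 0.5, 15],
    [0, 0, 15],
    [0, 0, 12],
    [0, 0, 10],
    [0, 0, 8]
  ],
  "rotation": [
    [0, 0, 0],
    [0, 0, 0],
    [0, 0, 0],
    [0, 0, 0],
    [0, 0, 0]
  ]
}}

```text
time: 8.38
ee_pos: [0.5238, 0.0442, 0.2445]
orientation: [-0.001, 0.784, 0.621, -0.001]
wrist_force: [-0.4, 0.7, -0.8]
grip_width: 0.0235
```

{"op": "step_arm", "data": {
  "fingers": [15, 15, 15, 15, 15],
  "delta_pos": [
    [0, 0, 6],
    [0, 0, 6],
    [0, 0, 6],
    [0, 0, 6],
    [0, 0, 4]
  ],
  "rotation": [
    [0, 0, 0],
    [0, 0, 0],
    [0, 0, 0],
    [0, 0, 0],
    [0, 0, 0]
  ]
}}

```text
time: 8.8
ee_pos: [0.5242, 0.0441, 0.218]
orientation: [-0.0, 0.784, 0.621, -0.0]
wrist_force: [-0.3, -0.0, -2.1]
grip_width: 0.0238
```

{"op": "step_arm", "data": {
  "fingers": [15, 15, 15, 15],
  "delta_pos": [
    [0, 0, 2],
    [0, 0, 2],
    [0, 0, 2],
    [0, 0, 2]
  ],
  "rotation": [
    [0, 0, 0],
    [0, 0, 0],
    [0, 0, 0],
    [0, 0, 0]
  ]
}}

```text
time: 9.13
ee_pos: [0.5243, 0.0441, 0.2107]
orientation: [0.0, 0.784, 0.621, 0.0]
wrist_force: [-0.1, -0.2, -1.3]
grip_width: 0.0234
```

{"op": "step_arm", "data": {
  "fingers": [15, 15, 15, 15],
  "delta_pos": [
    [0, 0, 2],
    [0, 0, 2],
    [0, 0, 2],
    [0, 0, 2]
  ],
  "rotation": [
    [0, 0, 0],
    [0, 0, 0],
    [0, 0, 0],
    [0, 0, 0]
  ]
}}

```text
time: 9.47
ee_pos: [0.5261, 0.044, 0.2075]
orientation: [0.003, 0.784, 0.621, 0.003]
wrist_force: [-0.8, -0.2, 35.3]
grip_width: 0.0237
```

Contact at 35 N with the tip about 49 mm deep, so red is shallow. Lift and move to blue.

{"op": "step_arm", "data": {
  "fingers": [15, 15, 15, 15, 15],
  "delta_pos": [
    [0, 0, -6],
    [0, 0, -15],
    [0, 0, -20],
    [0, 0, -20],
    [0, 0, -20]
  ],
  "rotation": [
    [0, 0, 0],
    [0, 0, 0],
    [0, 0, 0],
    [0, 0, 0],
    [0, 0, 0]
  ]
}}

```text
time: 9.88
ee_pos: [0.5241, 0.0441, 0.2852]
orientation: [-0.0, 0.784, 0.621, -0.0]
wrist_force: [0.4, -0.7, -2.3]
grip_width: 0.0236
```

{"op": "step_arm", "data": {
  "fingers": [15, 15, 15, 15, 15],
  "delta_pos": [
    [0, 0, -5],
    [-17, 9, 0],
    [-17, 9, 0],
    [-17, 9, 0],
    [0, 0, 0]
  ],
  "rotation": [
    [0, 0, 0],
    [0, 0, 0],
    [0, 0, 0],
    [0, 0, 0],
    [0, 0, 0]
  ]
}}

```text
time: 10.3
ee_pos: [0.5392, -0.014, 0.2879]
orientation: [-0.0, 0.784, 0.62, -0.001]
wrist_force: [0.8, 1.0, -2.1]
grip_width: 0.0237
```

{"op": "step_arm", "data": {
  "fingers": [15, 15],
  "delta_pos": [
    [0, 0, 0],
    [0, 0, 0]
  ],
  "rotation": [
    [0, 0, 0],
    [0, 0, 0]
  ]
}}

```text
time: 10.47
ee_pos: [0.5387, -0.0115, 0.2883]
orientation: [-0.0, 0.784, 0.621, -0.0]
wrist_force: [-0.2, -0.4, -1.6]
grip_width: 0.0239
```

Run:
```python
from h import *
go([.5389,-.012,.29])
d={n:camera(n) for n in('scene','wrist')}
e=np.array(sense()['ee_pos'])
for n,c in d.items(): print(n,'tip',proj(c,e-[0,0,.137]),'mouth',proj(c,[.5387,-.011,.12]))
b=cv2.cvtColor(d['scene']['pixels'],cv2.COLOR_RGB2BGR)[180:280,265:340]
w=cv2.cvtColor(d['wrist']['pixels'],cv2.COLOR_RGB2BGR)
cv2.imwrite('pics/j2.png',np.hstack([cv2.resize(b,(420,560),interpolation=2),cv2.resize(w[150:290,265:360],(380,560),interpolation=2)]))
```

```text
tool shift mm [-0.5  0.3 -1.7] ee [ 0.5387 -0.0115  0.2883] tilt 0.04 yaw x 76.75 F [-0.2 -0.4 -1.6] w 0.02387509800377568 t 10.4667
scene tip [302.8694875  235.33407423] mouth [303.46496209 246.81512262]
wrist tip [314.16984981 223.57419184] mouth [314.32039321 214.74268702]
```

View pics/j2.png

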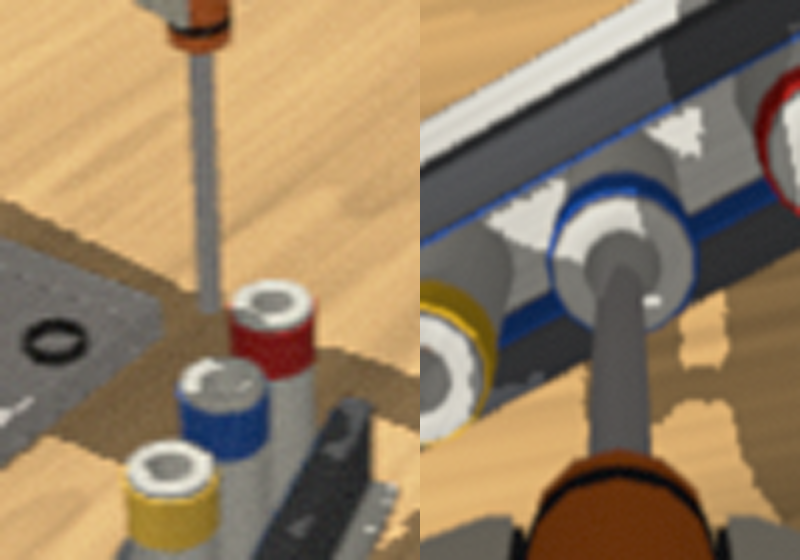

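Scene: the tip is at about (302,235) and the blue mouth at about (305,248.5), about 2 px to the right. In the wrist view the tip is centred over the bore at (315.5,214.5). I'll make a small compromise shift and descend.

{"op": "step_arm", "data": {
  "fingers": [15, 15, 15, 15, 15],
  "delta_pos": [
    [0.5, 1.5, 6],
    [0, 0, 10],
    [0, 0, 8],
    [0, 0, 8],
    [0, 0, 6]
  ],
  "rotation": [
    [0, 0, 0],
    [0, 0, 0],
    [0, 0, 0],
    [0, 0, 0],
    [0, 0, 0]
  ]
}}

```text
time: 10.98
ee_pos: [0.5401, -0.0115, 0.249]
orientation: [-0.0, 0.784, 0.621, -0.0]
wrist_force: [-0.8, 0.9, -1.4]
grip_width: 0.0234
```

Inside the mouth with no contact. Continue.

{"op": "step_arm", "data": {
  "fingers": [15, 15, 15, 15, 15],
  "delta_pos": [
    [0, 0, 7],
    [0, 0, 7],
    [0, 0, 7],
    [0, 0, 7],
    [0, 0, 4]
  ],
  "rotation": [
    [0, 0, 0],
    [0, 0, 0],
    [0, 0, 0],
    [0, 0, 0],
    [0, 0, 0]
  ]
}}

```text
time: 11.4
ee_pos: [0.5402, -0.0116, 0.2175]
orientation: [-0.0, 0.784, 0.621, -0.0]
wrist_force: [0.0, 0.4, -1.3]
grip_width: 0.0238
```

{"op": "step_arm", "data": {
  "fingers": [15, 15, 15],
  "delta_pos": [
    [0, 0, 2],
    [0, 0, 2],
    [0, 0, 2]
  ],
  "rotation": [
    [0, 0, 0],
    [0, 0, 0],
    [0, 0, 0]
  ]
}}

```text
time: 11.65
ee_pos: [0.5405, -0.0116, 0.2128]
orientation: [0.0, 0.784, 0.621, 0.0]
wrist_force: [-1.3, 0.6, -1.2]
grip_width: 0.0232
```

{"op": "step_arm", "data": {
  "fingers": [15, 15, 15, 15],
  "delta_pos": [
    [0, 0, 2],
    [0, 0, 2],
    [0, 0, 2],
    [0, 0, 2]
  ],
  "rotation": [
    [0, 0, 0],
    [0, 0, 0],
    [0, 0, 0],
    [0, 0, 0]
  ]
}}

```text
time: 11.98
ee_pos: [0.5405, -0.0116, 0.2046]
orientation: [0.0, 0.784, 0.621, 0.0]
wrist_force: [-0.2, 0.3, -1.0]
grip_width: 0.0234
```

{"op": "step_arm", "data": {
  "fingers": [15, 15, 15, 15],
  "delta_pos": [
    [0, 0, 2],
    [0, 0, 2],
    [0, 0, 2],
    [0, 0, 2]
  ],
  "rotation": [
    [0, 0, 0],
    [0, 0, 0],
    [0, 0, 0],
    [0, 0, 0]
  ]
}}

```text
time: 12.32
ee_pos: [0.5404, -0.0116, 0.1965]
orientation: [0.0, 0.784, 0.621, 0.0]
wrist_force: [0.3, 0.2, -1.0]
grip_width: 0.0237
```

Already about 60 mm deep, so blue is the deep one. Carry on until it meets the piston.

{"op": "step_arm", "data": {
  "fingers": [15, 15, 15, 15, 15],
  "delta_pos": [
    [0, 0, 2],
    [0, 0, 2],
    [0, 0, 2],
    [0, 0, 2],
    [0, 0, 2]
  ],
  "rotation": [
    [0, 0, 0],
    [0, 0, 0],
    [0, 0, 0],
    [0, 0, 0],
    [0, 0, 0]
  ]
}}

```text
time: 12.73
ee_pos: [0.5404, -0.0116, 0.1864]
orientation: [-0.0, 0.784, 0.621, -0.0]
wrist_force: [0.7, -0.6, -1.5]
grip_width: 0.0235
```

{"op": "step_arm", "data": {
  "fingers": [15, 15, 15, 15, 15],
  "delta_pos": [
    [0, 0, 2],
    [0, 0, 2],
    [0, 0, 2],
    [0, 0, 2],
    [0, 0, 2]
  ],
  "rotation": [
    [0, 0, 0],
    [0, 0, 0],
    [0, 0, 0],
    [0, 0, 0],
    [0, 0, 0]
  ]
}}

```text
time: 13.15
ee_pos: [0.5404, -0.0116, 0.1764]
orientation: [-0.0, 0.784, 0.621, -0.0]
wrist_force: [0.3, 0.6, -0.4]
grip_width: 0.0235
```

{"op": "step_arm", "data": {
  "fingers": [15, 15, 15, 15, 15],
  "delta_pos": [
    [0, 0, 2],
    [0, 0, 2],
    [0, 0, 2],
    [0, 0, 2],
    [0, 0, 2]
  ],
  "rotation": [
    [0, 0, 0],
    [0, 0, 0],
    [0, 0, 0],
    [0, 0, 0],
    [0, 0, 0]
  ]
}}

```text
time: 13.57
ee_pos: [0.5404, -0.0116, 0.1665]
orientation: [0.0, 0.784, 0.621, 0.0]
wrist_force: [-0.6, -0.1, -2.2]
grip_width: 0.0236
```

{"op": "step_arm", "data": {
  "fingers": [15, 15, 15, 15, 15],
  "delta_pos": [
    [0, 0, 2],
    [0, 0, 2],
    [0, 0, 2],
    [0, 0, 2],
    [0, 0, 2]
  ],
  "rotation": [
    [0, 0, 0],
    [0, 0, 0],
    [0, 0, 0],
    [0, 0, 0],
    [0, 0, 0]
  ]
}}

```text
time: 13.98
ee_pos: [0.5404, -0.0116, 0.1565]
orientation: [0.0, 0.784, 0.621, 0.0]
wrist_force: [-0.0, 0.5, -1.8]
grip_width: 0.0237
```

{"op": "step_arm", "data": {
  "fingers": [15, 15, 15, 15],
  "delta_pos": [
    [0, 0, 2],
    [0, 0, 2],
    [0, 0, 1.5],
    [0, 0, 1.5]
  ],
  "rotation": [
    [0, 0, 0],
    [0, 0, 0],
    [0, 0, 0],
    [0, 0, 0]
  ]
}}

```text
time: 14.32
ee_pos: [0.5427, -0.0119, 0.1543]
orientation: [0.003, 0.784, 0.621, 0.003]
wrist_force: [-0.0, -1.4, 35.8]
grip_width: 0.024
```

Contact at 35 N with the tip near z≈0.02, about 100 mm deep, so blue is the deep tube. Next is yellow.

{"op": "step_arm", "data": {
  "fingers": [15, 15, 15, 15, 15],
  "delta_pos": [
    [0, 0, -6],
    [0, 0, -20],
    [0, 0, -26],
    [0, 0, -26],
    [0, 0, -26]
  ],
  "rotation": [
    [0, 0, 0],
    [0, 0, 0],
    [0, 0, 0],
    [0, 0, 0],
    [0, 0, 0]
  ]
}}

```text
time: 14.73
ee_pos: [0.5403, -0.0116, 0.2546]
orientation: [-0.0, 0.784, 0.621, -0.0]
wrist_force: [1.2, -0.4, -3.0]
grip_width: 0.0239
```

{"op": "step_arm", "data": {
  "fingers": [15, 15, 15, 15, 15],
  "delta_pos": [
    [0, 0, -26],
    [0, 0, -6],
    [-17, 9.2, 0],
    [-17, 9.2, 0],
    [-16.3, 9.2, 0]
  ],
  "rotation": [
    [0, 0, 0],
    [0, 0, 0],
    [0, 0, 0],
    [0, 0, 0],
    [0, 0, 0]
  ]
}}

```text
time: 15.15
ee_pos: [0.5558, -0.0675, 0.2848]
orientation: [-0.0, 0.784, 0.621, -0.0]
wrist_force: [-0.6, -0.2, -1.7]
grip_width: 0.0236
```

{"op": "step_arm", "data": {
  "fingers": [15, 15, 15],
  "delta_pos": [
    [0, 0, 0],
    [0, 0, 0],
    [0, 0, 0]
  ],
  "rotation": [
    [0, 0, 0],
    [0, 0, 0],
    [0, 0, 0]
  ]
}}

```text
time: 15.4
ee_pos: [0.5556, -0.0666, 0.285]
orientation: [-0.0, 0.784, 0.621, -0.0]
wrist_force: [0.1, -0.1, -0.9]
grip_width: 0.0238
```

Run:
```python
from h import *
go([.5556,-.0669,.285])
d={n:camera(n) for n in('scene','wrist')}
e=np.array(sense()['ee_pos'])
for n,c in d.items(): print(n,'tip',proj(c,e-[0,0,.137]),'mouth',proj(c,[.5555,-.0665,.12]))
b=cv2.cvtColor(d['scene']['pixels'],cv2.COLOR_RGB2BGR)[190:290,260:335]
w=cv2.cvtColor(d['wrist']['pixels'],cv2.COLOR_RGB2BGR)
cv2.imwrite('pics/j3.png',np.hstack([cv2.resize(b,(420,560),interpolation=2),cv2.resize(w[150:290,265:360],(380,560),interpolation=2)]))
```

```text
tool shift mm [-0.3  0.1 -0. ] ee [ 0.5556 -0.0666  0.285 ] tilt 0.05 yaw x 76.75 F [ 0.1 -0.1 -0.9] w 0.02383061325941912 t 15.4
scene tip [293.81953946 251.58550772] mouth [294.3859986  262.17836278]
wrist tip [314.14122751 223.61883315] mouth [313.8448822  215.59472179]
```

View pics/j3.png

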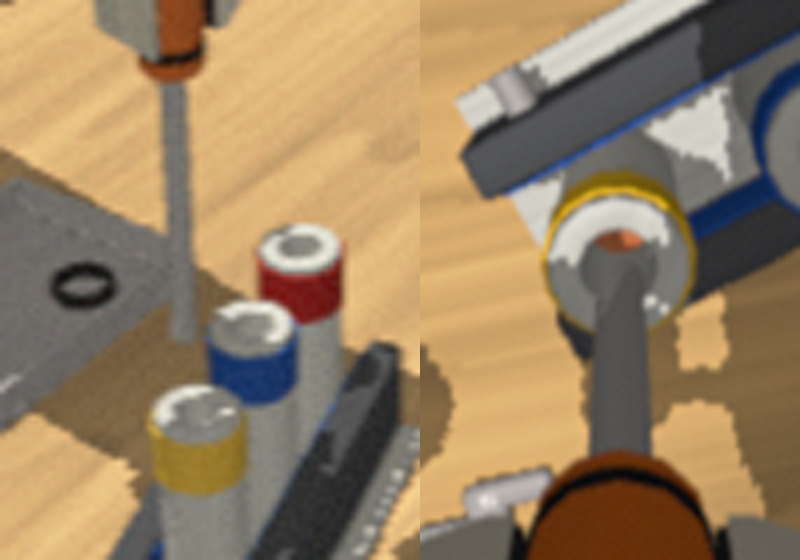

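Scene: the tip is at about (293,251) and the yellow mouth at about (295.5,264), the same bias as at blue. The wrist view shows it centred to within 1 mm. Same small shift, then descend.

{"op": "step_arm", "data": {
  "fingers": [15, 15, 15, 15, 15],
  "delta_pos": [
    [-0.3, 1.5, 6],
    [0, 0, 8],
    [0, 0, 8],
    [0, 0, 7],
    [0, 0, 6]
  ],
  "rotation": [
    [0, 0, 0],
    [0, 0, 0],
    [0, 0, 0],
    [0, 0, 0],
    [0, 0, 0]
  ]
}}

```text
time: 15.92
ee_pos: [0.5569, -0.0674, 0.2492]
orientation: [-0.0, 0.784, 0.621, -0.0]
wrist_force: [0.6, -0.5, -0.6]
grip_width: 0.0234
```

{"op": "step_arm", "data": {
  "fingers": [15, 15, 15, 15, 15],
  "delta_pos": [
    [0, 0, 7],
    [0, 0, 7],
    [0, 0, 7],
    [0, 0, 7],
    [0, 0, 3]
  ],
  "rotation": [
    [0, 0, 0],
    [0, 0, 0],
    [0, 0, 0],
    [0, 0, 0],
    [0, 0, 0]
  ]
}}

```text
time: 16.33
ee_pos: [0.5569, -0.0675, 0.2183]
orientation: [-0.0, 0.784, 0.621, -0.0]
wrist_force: [0.1, 0.2, -1.3]
grip_width: 0.0238
```

{"op": "step_arm", "data": {
  "fingers": [15, 15, 15, 15],
  "delta_pos": [
    [0, 0, 2],
    [0, 0, 2],
    [0, 0, 2],
    [0, 0, 0]
  ],
  "rotation": [
    [0, 0, 0],
    [0, 0, 0],
    [0, 0, 0],
    [0, 0, 0]
  ]
}}

```text
time: 16.67
ee_pos: [0.5571, -0.0675, 0.2135]
orientation: [-0.0, 0.784, 0.621, -0.0]
wrist_force: [0.4, 0.9, -1.9]
grip_width: 0.0234
```

{"op": "step_arm", "data": {
  "fingers": [15, 15, 15, 15],
  "delta_pos": [
    [0, 0, 2],
    [0, 0, 2],
    [0, 0, 2],
    [0, 0, 1]
  ],
  "rotation": [
    [0, 0, 0],
    [0, 0, 0],
    [0, 0, 0],
    [0, 0, 0]
  ]
}}

```text
time: 17.0
ee_pos: [0.5571, -0.0675, 0.2063]
orientation: [-0.0, 0.784, 0.621, -0.0]
wrist_force: [0.6, -0.5, -0.8]
grip_width: 0.024
```

{"op": "step_arm", "data": {
  "fingers": [15, 15, 15, 15],
  "delta_pos": [
    [0, 0, 2],
    [0, 0, 2],
    [0, 0, 1],
    [0, 0, 0]
  ],
  "rotation": [
    [0, 0, 0],
    [0, 0, 0],
    [0, 0, 0],
    [0, 0, 0]
  ]
}}

```text
time: 17.33
ee_pos: [0.5573, -0.0675, 0.202]
orientation: [0.0, 0.784, 0.621, 0.0]
wrist_force: [-0.4, 0.3, 2.2]
grip_width: 0.0236
```

Contact just felt at about 50 mm: yellow is shallow. Back to blue, same place as before.

{"op": "step_arm", "data": {
  "fingers": [15, 15, 15, 15, 15],
  "delta_pos": [
    [0, 0, -10],
    [0, 0, -20],
    [0, 0, -25],
    [0, 0, -25],
    [0, 0, -6]
  ],
  "rotation": [
    [0, 0, 0],
    [0, 0, 0],
    [0, 0, 0],
    [0, 0, 0],
    [0, 0, 0]
  ]
}}

```text
time: 17.75
ee_pos: [0.5578, -0.0676, 0.2924]
orientation: [0.002, 0.784, 0.621, 0.002]
wrist_force: [-0.1, 0.4, 0.6]
grip_width: 0.0238
```

{"op": "step_arm", "data": {
  "fingers": [15, 15, 15, 15, 15],
  "delta_pos": [
    [17, -9.7, 0],
    [17, -9.7, 0],
    [16.6, -9.7, 0],
    [0, 0, 0],
    [0, 0, 0]
  ],
  "rotation": [
    [0, 0, 0],
    [0, 0, 0],
    [0, 0, 0],
    [0, 0, 0],
    [0, 0, 0]
  ]
}}

```text
time: 18.17
ee_pos: [0.5403, -0.0111, 0.2875]
orientation: [0.0, 0.783, 0.621, -0.0]
wrist_force: [0.8, -0.9, -0.7]
grip_width: 0.0237
```

{"op": "step_arm", "data": {
  "fingers": [15, 15, 15, 15, 15],
  "delta_pos": [
    [0, 0, 6],
    [0, 0, 8],
    [0, 0, 8],
    [0, 0, 8],
    [0, 0, 6]
  ],
  "rotation": [
    [0, 0, 0],
    [0, 0, 0],
    [0, 0, 0],
    [0, 0, 0],
    [0, 0, 0]
  ]
}}

```text
time: 18.58
ee_pos: [0.5403, -0.012, 0.2501]
orientation: [-0.0, 0.784, 0.621, -0.0]
wrist_force: [1.1, -0.6, -1.1]
grip_width: 0.0235
```

{"op": "step_arm", "data": {
  "fingers": [15, 15, 15, 15, 15],
  "delta_pos": [
    [0, 0, 10],
    [0, 0, 15],
    [0, 0, 15],
    [0, 0, 15],
    [0, 0, 15]
  ],
  "rotation": [
    [0, 0, 0],
    [0, 0, 0],
    [0, 0, 0],
    [0, 0, 0],
    [0, 0, 0]
  ]
}}

```text
time: 19.0
ee_pos: [0.5403, -0.0116, 0.1797]
orientation: [-0.0, 0.784, 0.621, -0.0]
wrist_force: [1.4, 0.5, -1.1]
grip_width: 0.0239
```

{"op": "step_arm", "data": {
  "fingers": [15, 15, 15, 15, 15],
  "delta_pos": [
    [0, 0, 10],
    [0, 0, 7],
    [0, 0, 4],
    [0, 0, 2],
    [0, 0, 0]
  ],
  "rotation": [
    [0, 0, 0],
    [0, 0, 0],
    [0, 0, 0],
    [0, 0, 0],
    [0, 0, 0]
  ]
}}

```text
time: 19.42
ee_pos: [0.5404, -0.0116, 0.1585]
orientation: [-0.0, 0.784, 0.621, -0.0]
wrist_force: [-0.1, -0.9, -2.1]
grip_width: 0.0237
```

{"op": "step_arm", "data": {
  "fingers": [15, 15, 15],
  "delta_pos": [
    [0, 0, 1],
    [0, 0, 1],
    [0, 0, 0]
  ],
  "rotation": [
    [0, 0, 0],
    [0, 0, 0],
    [0, 0, 0]
  ]
}}

```text
time: 19.67
ee_pos: [0.5405, -0.0116, 0.1568]
orientation: [0.0, 0.784, 0.621, 0.0]
wrist_force: [-0.1, -0.4, -0.1]
grip_width: 0.0238
```

{"op": "step_arm", "data": {
  "fingers": [15, 15, 15],
  "delta_pos": [
    [0, 0, 1],
    [0, 0, 0.5],
    [0, 0, 0]
  ],
  "rotation": [
    [0, 0, 0],
    [0, 0, 0],
    [0, 0, 0]
  ]
}}

```text
time: 19.92
ee_pos: [0.5404, -0.0116, 0.1551]
orientation: [0.0, 0.784, 0.621, 0.0]
wrist_force: [0.2, -0.2, -1.5]
grip_width: 0.0237
```

{"op": "step_arm", "data": {
  "fingers": [15, 15, 15],
  "delta_pos": [
    [0, 0, 1],
    [0, 0, 0.5],
    [0, 0, 0]
  ],
  "rotation": [
    [0, 0, 0],
    [0, 0, 0],
    [0, 0, 0]
  ]
}}

```text
time: 20.17
ee_pos: [0.5408, -0.0117, 0.1546]
orientation: [0.0, 0.784, 0.621, 0.0]
wrist_force: [0.3, 0.4, 5.4]
grip_width: 0.0234
```

Bottomed in blue. Release, rise, close, then touch the rod's top with the fingertips to read its height.

{"op": "step_arm", "data": {
  "fingers": [50, 50, 50, 50, 50],
  "delta_pos": [
    [0, 0, -1],
    [0, 0, 0],
    [0, 0, 0],
    [0, 0, 0],
    [0, 0, 0]
  ],
  "rotation": [
    [0, 0, 0],
    [0, 0, 0],
    [0, 0, 0],
    [0, 0, 0],
    [0, 0, 0]
  ]
}}

```text
time: 20.58
ee_pos: [0.5404, -0.0116, 0.1545]
orientation: [-0.0, 0.784, 0.621, -0.0]
wrist_force: [-0.2, -0.8, -0.4]
grip_width: 0.0485
```

{"op": "step_arm", "data": {
  "fingers": [50, 0, 0, 0, 0],
  "delta_pos": [
    [0, 0, -20],
    [0, 0, -25],
    [0, 0, -10],
    [0, 0, 0],
    [0, 0, 0]
  ],
  "rotation": [
    [0, 0, 0],
    [0, 0, 0],
    [0, 0, 0],
    [0, 0, 0],
    [0, 0, 0]
  ]
}}

```text
time: 21.0
ee_pos: [0.5405, -0.0116, 0.2092]
orientation: [0.0, 0.784, 0.621, 0.0]
wrist_force: [-0.5, -0.2, 0.8]
grip_width: 0.0279
```

{"op": "step_arm", "data": {
  "fingers": [0, 0, 0, 0, 0],
  "delta_pos": [
    [0, 0, 0],
    [0, 0, 0],
    [0, 0, 0],
    [0, 0, 0],
    [0, 0, 0]
  ],
  "rotation": [
    [0, 0, 0],
    [0, 0, 0],
    [0, 0, 0],
    [0, 0, 0],
    [0, 0, 0]
  ]
}}

```text
time: 21.42
ee_pos: [0.5403, -0.0116, 0.2092]
orientation: [-0.0, 0.784, 0.621, -0.0]
wrist_force: [-0.3, -0.2, -0.3]
grip_width: 0.0006
```

Run:
```python
from h import *
go([.5404,-.0116,.2])
c=save('scene','r2.png')
b=cv2.cvtColor(c['pixels'],cv2.COLOR_RGB2BGR)
for z in(.19,.195,.2):print(z,proj(c,[.5404,-.0116,z]))
cv2.imwrite('pics/j4.png',np.hstack([cv2.resize(b[180:280,265:340],(420,560),interpolation=2),cv2.resize(b[270:370,120:185],(364,560),interpolation=2)]))
```

```text
tool shift mm [0.  0.1 9.2] ee [ 0.5403 -0.0116  0.2092] tilt 0.03 yaw x 76.76 F [-0.3 -0.2 -0.3] w 0.0006116714619587998 t 21.4167
0.19 [302.67344328 221.05025563]
0.195 [302.58074585 219.09872965]
0.2 [302.48749116 217.13547178]
```

View pics/j4.png

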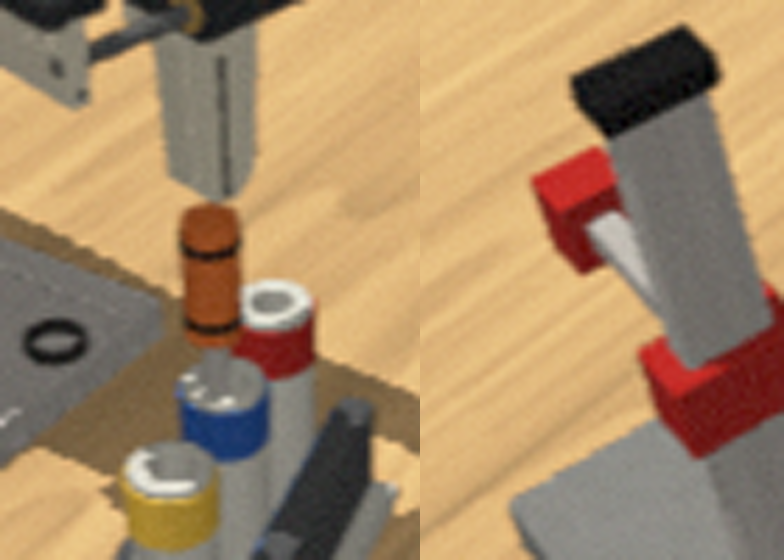

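The rod stands in the blue tube with its top at about (302.5,218.8), i.e. z≈0.195. Now touch it.

{"op": "step_arm", "data": {
  "fingers": [0, 0, 0, 0, 0],
  "delta_pos": [
    [0, 0, 5],
    [0, 0, 3],
    [0, 0, 2],
    [0, 0, 1.5],
    [0, 0, 0]
  ],
  "rotation": [
    [0, 0, 0],
    [0, 0, 0],
    [0, 0, 0],
    [0, 0, 0],
    [0, 0, 0]
  ]
}}

```text
time: 21.88
ee_pos: [0.5403, -0.0116, 0.1977]
orientation: [-0.0, 0.784, 0.621, -0.0]
wrist_force: [-0.0, 0.3, -0.3]
grip_width: 0.0007
```

{"op": "step_arm", "data": {
  "fingers": [0, 0, 0],
  "delta_pos": [
    [0, 0, 1],
    [0, 0, 0.5],
    [0, 0, 0]
  ],
  "rotation": [
    [0, 0, 0],
    [0, 0, 0],
    [0, 0, 0]
  ]
}}

```text
time: 22.13
ee_pos: [0.5404, -0.0116, 0.1966]
orientation: [-0.0, 0.784, 0.621, 0.0]
wrist_force: [-0.2, -1.0, -0.0]
grip_width: 0.0009
```

{"op": "step_arm", "data": {
  "fingers": [0, 0, 0, 0],
  "delta_pos": [
    [0, 0, 1],
    [0, 0, 0.5],
    [0, 0, 0.5],
    [0, 0, 0]
  ],
  "rotation": [
    [0, 0, 0],
    [0, 0, 0],
    [0, 0, 0],
    [0, 0, 0]
  ]
}}

```text
time: 22.47
ee_pos: [0.541, -0.0116, 0.1961]
orientation: [0.001, 0.784, 0.621, 0.001]
wrist_force: [-0.1, -0.4, 9.7]
grip_width: 0.0006
```

The rod top reads z≈0.196 by touch, so the tip is 99 mm below the mouth, which fits the given range. Over to the pointer block.

{"op": "step_arm", "data": {
  "fingers": [0, 60, 60, 60, 60],
  "delta_pos": [
    [0, 0, -10],
    [0, 0, -28],
    [0, 0, -28],
    [0, 0, -28],
    [-34, -2, 0]
  ],
  "rotation": [
    [0, 0, 0],
    [0, 0, 0],
    [0, 0, 0],
    [0, 0, 0],
    [0, 0, 0]
  ]
}}

```text
time: 22.88
ee_pos: [0.5323, -0.0417, 0.2947]
orientation: [0.002, 0.783, 0.622, 0.003]
wrist_force: [0.1, -0.9, -0.0]
grip_width: 0.0225
```

{"op": "step_arm", "data": {
  "fingers": [60, 60, 60, 60, 60],
  "delta_pos": [
    [-35, -2, 0],
    [-35, -2, 0],
    [-35, -2, 0],
    [-35, -2, 0],
    [-35, -2, 0]
  ],
  "rotation": [
    [0, 0, 0],
    [0, 0, 0],
    [0, 0, 0],
    [0, 0, 0],
    [0, 0, 0]
  ]
}}

```text
time: 23.3
ee_pos: [0.48, -0.2137, 0.2893]
orientation: [0.0, 0.784, 0.621, 0.0]
wrist_force: [0.7, 0.6, -0.4]
grip_width: 0.0559
```

{"op": "step_arm", "data": {
  "fingers": [60, 60, 60, 60, 60],
  "delta_pos": [
    [-35, -2, 0],
    [-35, -2, 0],
    [-35, -2, 0],
    [-35, -3, 0],
    [0, 0, 30]
  ],
  "rotation": [
    [0, 0, 0],
    [0, 0, 0],
    [0, 0, 0],
    [0, 0, 0],
    [0, 0, -1.1]
  ]
}}

```text
time: 23.72
ee_pos: [0.4391, -0.3517, 0.2635]
orientation: [0.003, 0.779, 0.627, -0.0]
wrist_force: [0.6, -0.0, 0.7]
grip_width: 0.0598
```

{"op": "step_arm", "data": {
  "fingers": [60, 60],
  "delta_pos": [
    [0, 0, 0],
    [0, 0, 0]
  ],
  "rotation": [
    [0, 0, 0],
    [0, 0, 0]
  ]
}}

```text
time: 23.88
ee_pos: [0.4396, -0.3461, 0.258]
orientation: [-0.001, 0.778, 0.628, -0.0]
wrist_force: [-0.4, 1.6, 0.4]
grip_width: 0.06
```

Run:
```python
from h import *
go([.4398,-.347,.141])
c=save('wrist','w2.png')
for z in (.16,.165,.17):print(proj(c,[.4398,-.347,z]))
hsv=cv2.cvtColor(c['pixels'],cv2.COLOR_RGB2HSV)
m=cv2.inRange(hsv,(0,150,60),(6,255,255))|cv2.inRange(hsv,(174,150,60),(180,255,255))
n,l,s,ce=cv2.connectedComponentsWithStats(m)
for i in range(1,n):
    if s[i,4]>100: print(s[i],ce[i])
```

```text
tool shift mm [ -1.    0.7 117. ] ee [ 0.4396 -0.3461  0.258 ] tilt 0.15 yaw x 77.8 F [-0.4  1.6  0.4] w 0.05996560911203875 t 23.8833
[312.82046323 237.76787795]
[312.80729336 239.76632659]
[312.7936527  241.83621594]
[ 296  220   33   37 1125] [312.04       237.91377778]
[ 134  297   73   38 1654] [172.1311971  314.56831923]
[  15  319   88   46 1191] [ 47.47691016 339.61964736]
[ 285  322   53   44 1332] [311.09159159 339.56981982]
[212 405  27  42 662] [224.59214502 425.29909366]
```

View pics/w2.png

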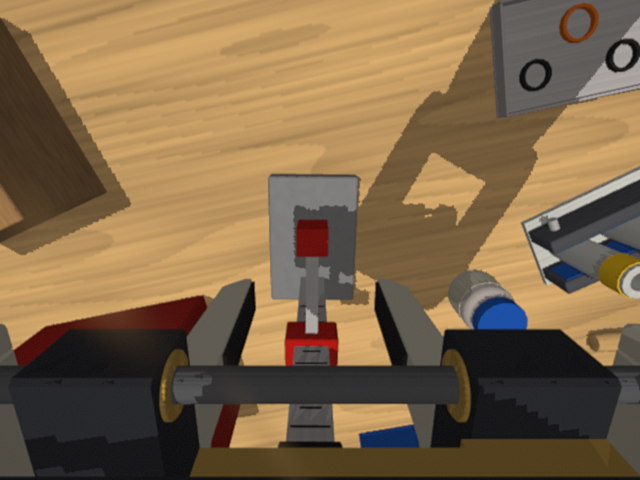

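The block is at about (312,240), as predicted, and centred between the fingers. Descend, pinch and lift it.

{"op": "step_arm", "data": {
  "fingers": [60, 60, 60, 60, 60],
  "delta_pos": [
    [-1, 0.5, 30],
    [0, 0, 30],
    [0, 0, 30],
    [0, 0, 19],
    [0, 0, 5]
  ],
  "rotation": [
    [0, 0, 0],
    [0, 0, 0],
    [0, 0, 0],
    [0, 0, 0],
    [0, 0, 0]
  ]
}}

```text
time: 24.35
ee_pos: [0.4403, -0.3461, 0.1429]
orientation: [-0.001, 0.778, 0.629, -0.0]
wrist_force: [-0.5, -0.1, -1.3]
grip_width: 0.06
```

{"op": "step_arm", "data": {
  "fingers": [15, 15, 15, 15, 15],
  "delta_pos": [
    [0, 0, 0],
    [0, 0, 0],
    [0, 0, 0],
    [0, 0, 0],
    [0, 0, 0]
  ],
  "rotation": [
    [0, 0, 0],
    [0, 0, 0],
    [0, 0, 0],
    [0, 0, 0],
    [0, 0, 0]
  ],
  "force": 25
}}

```text
time: 24.77
ee_pos: [0.4407, -0.3478, 0.1459]
orientation: [0.001, 0.778, 0.628, 0.0]
wrist_force: [0.5, 0.2, -0.2]
grip_width: 0.0314
```

{"op": "step_arm", "data": {
  "fingers": [15, 15, 15],
  "delta_pos": [
    [0, 0, 0],
    [0, 0, 0],
    [0, 0, 0]
  ],
  "rotation": [
    [0, 0, 0],
    [0, 0, 0],
    [0, 0, 0]
  ]
}}

```text
time: 25.02
ee_pos: [0.4404, -0.3482, 0.1453]
orientation: [0.001, 0.778, 0.628, -0.0]
wrist_force: [-0.8, -5.4, 2.2]
grip_width: 0.0236
```

{"op": "step_arm", "data": {
  "fingers": [15, 15, 15, 15, 15],
  "delta_pos": [
    [0, 0, -4],
    [0, 0, -10],
    [0, 0, -10],
    [0, 0, -10],
    [0, 0, -5]
  ],
  "rotation": [
    [0, 0, 0],
    [0, 0, 0],
    [0, 0, 0],
    [0, 0, 0],
    [0, 0, 0]
  ]
}}

```text
time: 25.43
ee_pos: [0.4403, -0.3481, 0.1844]
orientation: [0.001, 0.778, 0.628, -0.0]
wrist_force: [1.2, -7.5, -4.9]
grip_width: 0.024
```

{"op": "step_arm", "data": {
  "fingers": [15, 50, 50, 50, 50],
  "delta_pos": [
    [0, 0, 0],
    [0, 0, 0],
    [0, 0, 0],
    [0, 0, 0],
    [0, 0, 0]
  ],
  "rotation": [
    [0, 0, 0],
    [0, 0, 0],
    [0, 0, 0],
    [0, 0, 0],
    [0, 0, 0]
  ]
}}

```text
time: 25.85
ee_pos: [0.4403, -0.3473, 0.1833]
orientation: [-0.0, 0.778, 0.628, 0.0]
wrist_force: [0.3, 0.1, -0.2]
grip_width: 0.0457
```

{"op": "step_arm", "data": {
  "fingers": [50, 50, 0, 0, 0],
  "delta_pos": [
    [0, 0, -15],
    [0, 0, -20],
    [0, 0, -12],
    [0, 0, 0],
    [0, 0, 0]
  ],
  "rotation": [
    [0, 0, 0],
    [0, 0, 0],
    [0, 0, 0],
    [0, 0, 0],
    [0, 0, 0]
  ]
}}

```text
time: 26.27
ee_pos: [0.4405, -0.3478, 0.2314]
orientation: [0.001, 0.778, 0.628, 0.0]
wrist_force: [0.5, 0.1, -0.4]
grip_width: 0.0346
```

{"op": "step_arm", "data": {
  "fingers": [0, 0, 0, 0, 0],
  "delta_pos": [
    [0, 0, 0],
    [0, 0, 0],
    [0, 0, 0],
    [0, 0, 0],
    [0, 0, 0]
  ],
  "rotation": [
    [0, 0, 0],
    [0, 0, 0],
    [0, 0, 0],
    [0, 0, 0],
    [0, 0, 0]
  ]
}}

```text
time: 26.68
ee_pos: [0.4402, -0.3475, 0.2303]
orientation: [-0.0, 0.778, 0.628, -0.0]
wrist_force: [0.3, -0.1, -0.5]
grip_width: 0.0023
```

Run:
```python
from h import *
go([.4398,-.347,.2])
c=save('scene','r3.png')
for z in(.19,.2,.21):print(z,proj(c,[.4400,-.347,z]))
b=cv2.cvtColor(c['pixels'],cv2.COLOR_RGB2BGR)
cv2.imwrite('pics/j5.png',np.hstack([cv2.resize(b[245:345,110:185],(420,560),interpolation=2),cv2.resize(b[190:290,270:335],(364,560),interpolation=2)]))
```

```text
tool shift mm [ 0.4 -0.5 30.3] ee [ 0.4402 -0.3475  0.2303] tilt 0.03 yaw x 77.86 F [ 0.3 -0.1 -0.5] w 0.0023214376447908795 t 26.6833
0.19 [144.56527775 290.68676498]
0.2 [143.18511961 286.44084402]
0.21 [141.78466053 282.13246923]
```

View pics/j5.png

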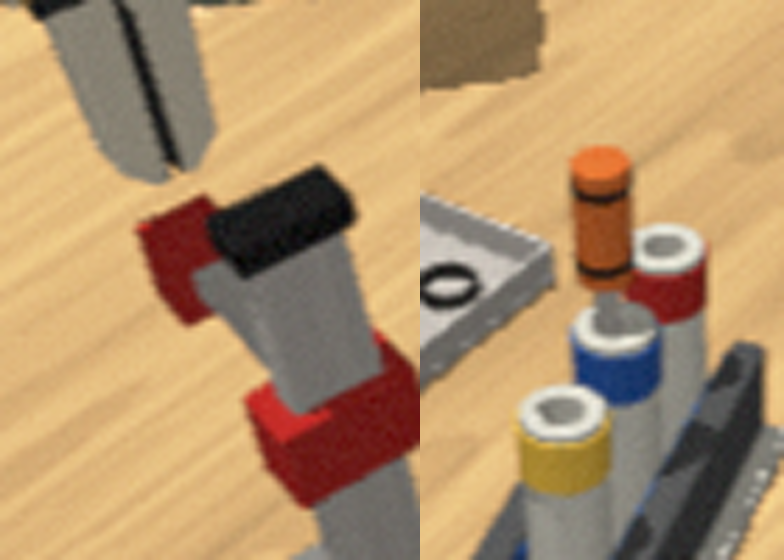

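The block's top is at about (143,284), i.e. z≈0.205, a bit high as intended. The rod still stands in blue. Press the block down to 0.196 with the closed fingertips.

{"op": "step_arm", "data": {
  "fingers": [0, 0, 0, 0, 0],
  "delta_pos": [
    [0, 0, 10],
    [0, 0, 8],
    [0, 0, 4],
    [0, 0, 2],
    [0, 0, 2]
  ],
  "rotation": [
    [0, 0, 0],
    [0, 0, 0],
    [0, 0, 0],
    [0, 0, 0],
    [0, 0, 0]
  ]
}}

```text
time: 27.15
ee_pos: [0.4401, -0.3475, 0.2043]
orientation: [-0.0, 0.778, 0.628, -0.0]
wrist_force: [-1.7, 0.5, 1.9]
grip_width: 0.0006
```

{"op": "step_arm", "data": {
  "fingers": [0, 0, 0, 0, 0],
  "delta_pos": [
    [0, 0, 2],
    [0, 0, 2],
    [0, 0, 1.5],
    [0, 0, 1],
    [0, 0, 0]
  ],
  "rotation": [
    [0, 0, 0],
    [0, 0, 0],
    [0, 0, 0],
    [0, 0, 0],
    [0, 0, 0]
  ]
}}

```text
time: 27.57
ee_pos: [0.4403, -0.3476, 0.198]
orientation: [0.0, 0.778, 0.628, 0.0]
wrist_force: [0.1, 0.7, 0.2]
grip_width: 0.0006
```

{"op": "step_arm", "data": {
  "fingers": [0, 0],
  "delta_pos": [
    [0, 0, 1],
    [0, 0, 1]
  ],
  "rotation": [
    [0, 0, 0],
    [0, 0, 0]
  ]
}}

```text
time: 27.73
ee_pos: [0.4404, -0.3477, 0.1963]
orientation: [0.0, 0.778, 0.628, 0.0]
wrist_force: [-1.1, -0.1, 2.9]
grip_width: 0.0004
```

Pushing with about 3–4 N at z=0.1963. Back off and check.

{"op": "step_arm", "data": {
  "fingers": [0, 0, 0, 0, 0],
  "delta_pos": [
    [0, 0, -10],
    [0, -20, -25],
    [0, -30, -25],
    [0, -30, -25],
    [0, 0, 0]
  ],
  "rotation": [
    [0, 0, 0],
    [0, 0, 0],
    [0, 0, 0],
    [0, 0, 0],
    [0, 0, 0]
  ]
}}

```text
time: 28.15
ee_pos: [0.3598, -0.3308, 0.2877]
orientation: [0.004, 0.778, 0.628, 0.0]
wrist_force: [-0.9, 0.6, 1.0]
grip_width: 0.0004
```

Run:
```python
from h import *
import pickle
go([.4398,-.347,.2])
a,b0=pickle.load(open('c0.pkl','rb'))
for n,c in(('scene0',b0),('scene',camera('scene')),('top0',a),('top',camera('top'))):
    save(None,'f_'+n+'.png',c)
    hsv=cv2.cvtColor(c['pixels'],cv2.COLOR_RGB2HSV)
    m=cv2.inRange(hsv,(0,150,50),(6,255,255))|cv2.inRange(hsv,(174,150,50),(180,255,255))
    k,l,s,ce=cv2.connectedComponentsWithStats(m)
    for i in range(1,k):
        if s[i,4]>60 and s[i,4]<1000: print(n,s[i],ce[i].round(1))
    for z in(.166,.196): print(z,proj(c,[.44,-.347,z]),'carriage',proj(c,[.533,-.367,z]))
    print('rod',proj(c,[.5404,-.0116,.1963]))
im=cv2.cvtColor(c['pixels'],cv2.COLOR_RGB2BGR);b=cv2.imread('pics/f_scene.png')
cv2.imwrite('pics/j6.png',np.hstack([cv2.resize(b[245:345,110:185],(420,560),interpolation=2),cv2.resize(im[230:330,285:350],(364,560),interpolation=2)]))
```

```text
tool shift mm [ 1.4 81.1 88.2] ee [ 0.3598 -0.3308  0.2877] tilt 0.42 yaw x 77.8 F [-0.9  0.6  1. ] w 0.00036217713775274344 t 28.15
scene0 [365 211  24  19 337] [376.4 221.1]
scene0 [307 237  14  10  93] [314.1 241.7]
scene0 [364 251  21  12 165] [374.  257.4]
scene0 [140 296  16  23 203] [147.4 305.7]
scene0 [159 321  32  31 441] [175.3 337.9]
0.166 [147.79742579 300.63015093] carriage [173.88269831 328.5233194 ]
0.196 [143.73959415 288.14663049] carriage [170.13619023 315.7694851 ]
rod [302.55655345 218.58941547]
scene [365 211  24  19 339] [376.4 221.1]
scene [307 237  14  11  95] [314.1 242. ]
scene [364 251  21  12 167] [374.  257.4]
scene [136 285  17  22 186] [143.3 294.1]
scene [155 309  33  31 480] [172.1 325.9]
0.166 [147.79742579 300.63015093] carriage [173.88269831 328.5233194 ]
0.196 [143.73959415 288.14663049] carriage [170.13619023 315.7694851 ]
rod [302.55655345 218.58941547]
top0 [207 206  23  21 118] [221.8 219.4]
top0 [497 251  27  17 188] [506.7 260.3]
top0 [493 303  18  14 188] [501.5 309.8]
0.166 [502.90630383 310.39484266] carriage [512.56447817 258.70706922]
0.196 [508.9329243  310.36452935] carriage [518.80593562 257.12385266]
rod [316.38045817 249.11707047]
top [208 206  22  21 121] [221.7 219.6]
top [502 249  29  18 205] [512.4 258.5]
top [498 303  19  14 200] [506.9 309.8]
0.166 [502.90630383 310.39484266] carriage [512.56447817 258.70706922]
0.196 [508.9329243  310.36452935] carriage [518.80593562 257.12385266]
rod [316.38045817 249.11707047]
```

View pics/j6.png

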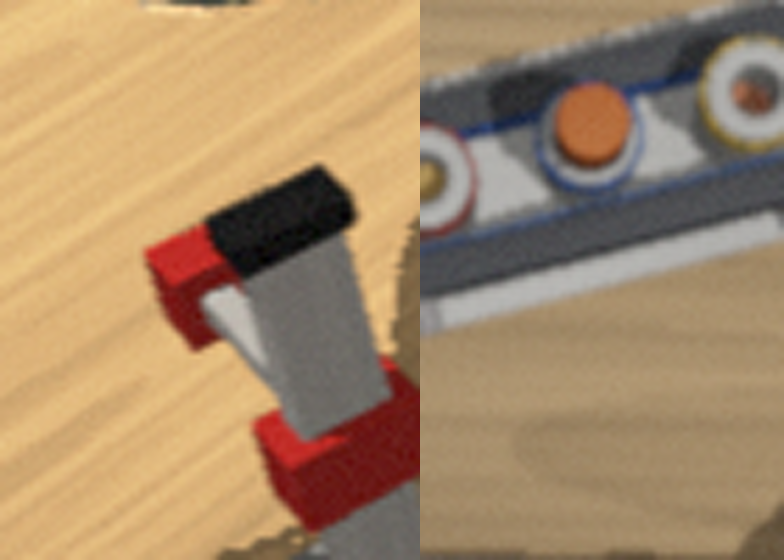

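The block's image shift (11.6 px, about 28 mm up) puts its top at about 0.194–0.196, against 0.196 for the rod top. The rod stands in the blue tube and the arm is clear.

```bash
python3 -c "
from station import *
s=sense();print(s['time'],s['wrist_force'])
print(close_job())"
```

```text
28.25 [-0.40404765 -0.61327097 -0.67451129]
the job is handed in; nothing more can be done
None
```

I probed the tubes in the order asked, left the rod standing in the blue tube, and set the pointer level with its top. The job was handed in at about 28 s; no verdict was reported.

| Tube | Piston below mouth | How it met |
|---|---|---|
| Red | about 49 mm | 35 N at contact |
| Blue | about 99 mm (the deep one) | 36 N on the first probe, 5 N when finally set down |
| Yellow | about 50 mm | 2–4 N at contact |

- **Contact force:** the first red and blue touches were firmer than "gently" suggests. The rod slipped about 3 mm in the grip, so the red and yellow depths are only good to a few millimetres.
- **Rod:** it stands free in the blue tube. Touching its top with the closed fingers gave z ≈ 0.196 m.
- **Pointer:** I lifted the block past that height and pressed it down with the fingertips at 0.1963 m, with a contact force of only about 3 N. The final scene image puts its top at about 0.194–0.196 m, within the 5 mm allowed.
- **Disagreement:** the scene and wrist cameras differed by about 2–4 mm on the blue and yellow mouths. I used a compromise shift, and the rod entered both without touching the rim.
- **Other objects:** nothing else was touched that I know of, and the arm was clear at hand-in. I did not measure the other tools and cans separately at the end.

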